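# Switch the dust extraction to the wide port

## Robot

A 7-joint arm with a two-finger parallel gripper is mounted at the origin on the work surface. World frame = base frame: x ahead of the robot, y to its left, z up, the work surface at z = 0. Lengths are in m, angles in rad, forces in N, time in s.
With the tool pointing down it reaches from about 0.425 to 0.875 m from the base axis. Payload 9.9 kg.
Tool frame: the origin (TCP) lies between the finger pads; the fingertips stand 8 mm ahead of it and the grasp point (between the pads) lies 11 mm behind it (ctrl.tips_ahead is the distance from the TCP to the fingertips, in m); z points along the fingers, y is the line along which they close (so a half turn about z gives the same grasp; the last joint's range is limited). The gripper opens to 85 mm and grips with 20 to 120 N. Pads are 22 mm wide; open, the fingers measure 114 mm over their backs; the gripper's body (76 mm by 85 mm) begins 54 mm behind the grasp point. The pads swing forward as they close: fully open they stand 13 mm farther back than shut.
Start: joints at [1.24, 0.576, 0.025, 1.437, -0.015, 1.129, -0.057], TCP at [0.165, -0.655, 0.239] pointing down, gripper open.
Joint ranges: [-2.76, 2.76], [-0.34, 2.15], [-1.52, 1.57], [0.19, 2.46], [-1.09, 4.23], [0.17, 1.99], [-2.82, 2.82]. Speed limits (rad/s): [2.22, 2.22, 3.01, 3.01, 3.14, 3.14, 3.14].

## Interface

Orientations are given as [roll, pitch, yaw] about the fixed x, y, z axes, in that order (R = Rz(yaw) Ry(pitch) Rx(roll)).
In Python, from cell import status, capture, get_calibration, ticket, ctrl gives the robot as it stands.
- The arm moves only by the tool step_arm, never from a script. Its argument "deltas" is a list of rows, each an object of numbers: "dx", "dy", "dz": the shift along the tool's x, y, z scaled (see below); "wx", "wy", "wz": the turn, a rotation vector about the tool's x, y, z scaled (see below); "jaw": the finger opening in mm, from 0 to 85.4. In form: [{"dx": .., "dy": .., "dz": .., "wx": .., "wy": .., "wz": .., "jaw": ..}, ...]. A call has 1 to 12 rows; each row is the pose to reach, as a shift and turn from the pose commanded when the call began, along the tool's axes at that moment; what a row does not reach only later rows make up. The controller multiplies each number of a shift by 0.6 m and each number of a turn by 30 degrees. A row lasts 1/8 s, in which the tool goes at most 62.5 mm and 10.7 degrees, less where a joint would pass 70% of its speed; a pose out of reach is approached as far as the arm can. A call with a number of a shift or a turn outside -1 to 1 is refused whole. A call with a gripper value outside its range is refused whole. The fingers move at their own pace and stop on an object; "squeeze" is the grip in N (left out, the last holds). Time passes only in rows, so rows that repeat a pose let the fingers close. It gives the time, the measured TCP pose, the force, the opening and the grip force at its end, in the units of the state.
- status.sense(): the state, without advancing time (a new reading comes with each control period).
- capture(name): name is "scene" or "top"; returns the picture (420x560x3 uint8, red, green, blue); there is no depth.
- get_calibration(name): a dict with "mtx" (3x3 intrinsics, pixels), "R" (3x3) and "t" (3): a world point X has camera coordinates R X + t. Camera axes: x right, y down, z forward; pixel columns grow to the right and rows downward; lengths in m; the calibration is good to about 2 mm. A picture is of the moment at which its call begins. get_calibration takes no time and is no camera call.
- ticket.sign_off(): hands the job in; it is judged then, once.
The state is a dict: "clock": time; "qpos": joint angles; "qvel": joint speeds; "tau": joint torques, N m; "eef_pos": TCP position; "eef_rot": TCP orientation; "contact_force": force on the tool from outside, world axes, zero at the start; "wrist_torque": the same for the moment, N m; "opening": finger opening in m; "finger_force": force on a finger pad.
Only numpy, scipy, OpenCV 4.12 (cv2) and the standard library are available. Lean on these libraries where they do the work, as an engineer would, in place of code of your own. Each camera call takes 0.05 s, during which the arm holds its last target. There are 200 camera calls.

## Task

Switch the dust extraction from the narrow port to the wide one: hook a fingertip behind the upturned lip of the wide port's blast gate and draw the gate out all the way to its stop, and only then push the narrow port's gate fully home, so that the blower is never left without an open port. Do not pinch either lip between the fingers, leave the glue bottle, wood block and screwdriver alone, and finish with the robot clear of everything.

Things in the scene. Friction and masses are not known exactly. Their poses are not given: they have to be found in the camera images.
- manifold: dust-extraction box of plywood, 180 (x) x 400 (y) x 80 mm high, fixed to the bench, with a black blower behind it (rearmost 242 mm from the origin, 135 mm high). Origin: centre of its underside on the bench; x points away from the robot, y left. It carries the two blast gates side by side, 180 mm apart (90 mm either side of its middle); which one is left and which right varies
- wide_port: fixed housing of the wide blast gate, on the plywood box: a flat metal block 130 (x) x 140 (y) x 26 mm with an upright open collar of 80 mm bore on top, its rim 61 mm above the origin. Origin: centre of the underside, 80 mm above the bench. x is level and points away from the robot along the rail, y left, z up; the gate draws out along -x
- wide_gate (a joint): how far the wide gate's slide is drawn out, in m: 0 = fully home (shut), 0.09 = fully out against its stop (open). Starts home or nearly so (0 to 0.012). The slide is a level steel plate 110 mm wide and 5 mm thick that ends at the lip's front. It moves stiffly (about 3 N, more when moved fast) and stays where it is left
- wide_lip (a point): middle of the rear face (towards the housing) of the wide gate's upturned lip; moves with the slide; axes as the wide port. The lip stands across the slide's outer end, 110 mm wide (y), 8 mm thick (to -x of this point), rising 15 mm above it; the slide plate's top is 15 mm below it. When home, 120 mm to -x of and 30 mm above the port's origin, with a 55 mm clear gap between lip and housing
- narrow_port: fixed housing of the narrow blast gate, on the plywood box: a flat metal block 130 (x) x 120 (y) x 26 mm with an upright open collar of 50 mm bore on top, its rim 61 mm above the origin. Origin: centre of the underside, 80 mm above the bench. x is level and points away from the robot along the rail, y left, z up; the gate draws out along -x
- narrow_gate (a joint): how far the narrow gate's slide is drawn out, in m: 0 = fully home (shut), 0.058 = fully out against its stop (open). Starts open (0.035 to 0.058). The slide is a level steel plate 90 mm wide and 5 mm thick that ends at the lip's front. It moves stiffly (about 3 N, more when moved fast) and stays where it is left
- narrow_lip (a point): middle of the rear face (towards the housing) of the narrow gate's upturned lip; moves with the slide; axes as the narrow port. The lip stands across the slide's outer end, 90 mm wide (y), 8 mm thick (to -x of this point), rising 15 mm above it; the slide plate's top is 15 mm below it. When home, 120 mm to -x of and 30 mm above the port's origin, with a 55 mm clear gap between lip and housing
- glue: loose standing glue bottle, 56 mm diameter, 150 mm high, beside the box; origin at the centre of its base. Bystander
- offcut: loose block of dark wood, 120 x 45 x 35 mm, lying on the bench beside the box; origin at the centre of its underside. Bystander
- screwdriver: loose screwdriver with a wooden handle, about 200 mm long, lying on the bench beside the work; origin near its middle on the bench. Bystander

How it is judged:
On the way, in this order (a step that is already met when the one before it is completed fails the run):
1. the wide gate is drawn fully out while the narrow gate is still open (value of joint wide_gate above 0.082 m and value of joint narrow_gate above 0.02 m), for 0.2 s.
2. the narrow gate is pushed fully home (value of joint narrow_gate below 0.006 m), for 0.2 s.
At the end, for the whole second after the job is handed in: The wide gate is out to within 8 mm of its stop, the narrow gate is home to within 6 mm, both at rest, and no bystander has moved more than 30 mm (value of joint wide_gate above 0.082 m and value of joint narrow_gate below 0.006 m and velocity of joint wide_gate between -0.005 and 0.005 m/s and velocity of joint narrow_gate between -0.005 and 0.005 m/s and distance of each of glue, offcut, screwdriver from where it was at the start of the episode below 0.03 m); the robot touches nothing.
It fails at once if the wide gate's lip is pinched (front and back pressed at once) (contact force between the fingers and wide_gate_c1 above 2 N and contact force between the fingers and wide_gate_c2 above 2 N).
It fails at once if the narrow gate's lip is pinched (front and back pressed at once) (contact force between the fingers and narrow_gate_c1 above 2 N and contact force between the fingers and narrow_gate_c2 above 2 N).
It fails at once if a bystander is moved, lifted or knocked (over 30 mm) (distance of any of glue, offcut, screwdriver from where it was at the start of the episode above 0.03 m).
It fails at once if the narrow gate is shut before the wide one is open (value of joint narrow_gate below 0.012 m and value of joint wide_gate below 0.07 m).
It also fails if it takes over 42 s, if anything falls off the work surface, if the arm or the gripper's body presses on something with over 40 N, if the wrist force passes 120 N, or if a joint passes its speed limit or range.

## Working session

There is one attempt and no reset: what is moved stays moved. The work goes in short steps, Python scripts to look and compute and a tool call to move; the robot and the scene stay as the last step left them, time stands still between calls to the robot, and variables do not carry over. Pictures are saved under pics/ and viewed, at most 10 in all, crops included, and the job is handed in when it is done.

Besides the shell and the picture viewer there is one more tool, called after ">>>" as name([rows], argument=value, ...), one row to a line, values as JSON. step_arm: Moves the arm, as the interface text tells. Shifts and turns lie within -1 to 1; 1 stands for 0.6 m of shift or 30 degrees of turn. Its arguments: {"type":"object","properties":{"deltas":{"type":"array"},"squeeze":{"type":"number"}},"required":["deltas"]}

```bash
mkdir -p pics
python3 - <<'E'
from cell import status,capture,get_calibration
import cv2,numpy as np
for n in("scene","top"):
    cv2.imwrite(f"pics/{n}0.png",cv2.cvtColor(capture(n),cv2.COLOR_RGB2BGR))
    c=get_calibration(n);print(n,c)
s=status.sense();print(s)
E
```

```text
scene {'mtx': array([[449.29644041,   0.        , 283.76510794],
       [  0.        , 449.29644041, 211.88815056],
       [  0.        ,   0.        ,   1.        ]]), 'R': array([[-0.44812138,  0.8938565 , -0.01441481],
       [ 0.70701144,  0.34448928, -0.61762606],
       [-0.54710333, -0.28696288, -0.78633978]]), 't': array([ 0.24632897, -0.33331398,  1.4625261 ])}
top {'mtx': array([[392.98956652,   0.        , 276.9192114 ],
       [  0.        , 392.98956652, 212.36158548],
       [  0.        ,   0.        ,   1.        ]]), 'R': array([[-0.01384132, -0.99985444,  0.00997556],
       [-0.99789879,  0.01318134, -0.063437  ],
       [ 0.06329627, -0.01083265, -0.99793599]]), 't': array([-0.01051573,  0.59401754,  1.11502658])}
{'clock': 0.1, 'qpos': array([ 1.24020732,  0.57643632,  0.02480958,  1.43780618, -0.01497372,
        1.12904207, -0.05650813]), 'qvel': array([ 0.00054195, -0.00186789,  0.0010929 , -0.00255338,  0.00139205,
        0.00082641,  0.00114307]), 'tau': array([ 7.00635908e-03, -7.67297244e+01,  2.25808762e+00, -2.86605120e+01,
        1.58488849e-02,  8.62660760e-03,  1.22380169e-05]), 'eef_pos': array([ 0.16481967, -0.65415604,  0.23854222]), 'eef_rot': array([-3.14008689e+00,  7.98731153e-05,  2.46856621e-01]), 'contact_force': array([ 0.13073492, -0.78222543,  0.36863136]), 'wrist_torque': array([ 0.04706594, -0.08496134, -0.03706366]), 'finger_force': 0.0, 'opening': 0.08567011491256893}
```

View pics/scene0.png

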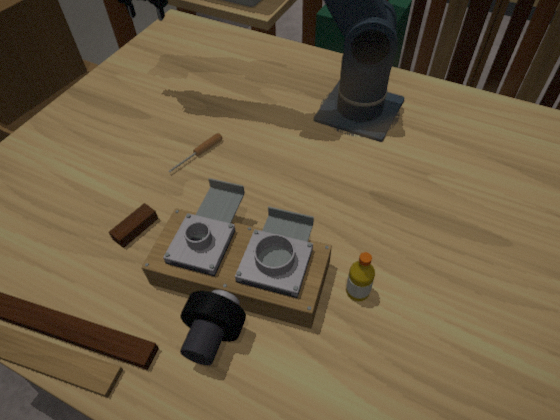

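View pics/top0.png

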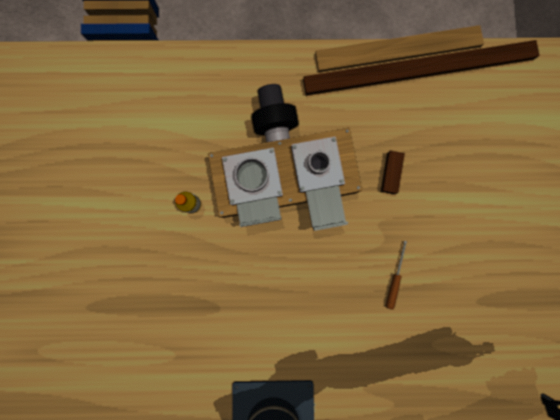

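The top view shows the wide gate on the left (collar about (251,175), lip about (260,224)) and the narrow gate on the right (collar (319,161), lip (328,226)). Glue is at (187,203), the offcut at (392,173) and the screwdriver at (397,275).

```bash
cat > h.py <<'E'
import numpy as np,cv2
from cell import get_calibration
def ray(n,px,z):
    c=get_calibration(n);R,t=c["R"],c["t"]
    C=-R.T@t; d=R.T@np.linalg.inv(c["mtx"])@np.array([*px,1.]); return C+d*(z-C[2])/d[2]
def proj(n,X):
    c=get_calibration(n);p=c["mtx"]@(c["R"]@np.asarray(X)+c["t"]);return p[:2]/p[2]
E
python3 - <<'E'
from h import *
im=cv2.imread("pics/top0.png");sc=cv2.imread("pics/scene0.png")
hsv=cv2.cvtColor(im,cv2.COLOR_BGR2HSV)
m=((hsv[...,1]<60)&(hsv[...,2]>110)).astype(np.uint8)
m[:120]=0;m[260:]=0
cs,_=cv2.findContours(m,cv2.RETR_EXTERNAL,cv2.CHAIN_APPROX_NONE)
for c in cs:
    if cv2.contourArea(c)>300:
        r=cv2.minAreaRect(c);b=cv2.boxPoints(r);print(r)
        print(np.round([ray("top",p,.106)[:2] for p in b],3).tolist())
for n,p,z in [("glue",(187,203),.08),("off",(392,173),.035),("sd1",(404,243),.01),("sd2",(391,307),.02)]:print(n,ray("top",p,z).round(3))
a=cv2.resize(im[125:240,200:370],None,fx=4.5,fy=4.5,interpolation=cv2.INTER_CUBIC)
b=cv2.resize(sc[170:300,145:335],None,fx=4.2,fy=4.2,interpolation=cv2.INTER_CUBIC)
cv2.imwrite("pics/topc.png",a);cv2.imwrite("pics/scenec.png",b)
E
```

```text
((253.74400329589844, 186.59201049804688), (70.65975189208984, 52.77121353149414), 79.69515228271484)
[[0.74, 0.129], [0.764, -0.011], [0.577, -0.042], [0.553, 0.097]]
((321.6377258300781, 183.56793212890625), (88.45849609375, 44.78211212158203), 79.3803482055664)
[[0.772, -0.059], [0.793, -0.179], [0.558, -0.217], [0.537, -0.099]]
glue [0.619 0.227 0.08 ]
off [ 0.702 -0.35   0.035]
sd1 [ 0.5   -0.386  0.01 ]
sd2 [ 0.319 -0.34   0.02 ]
```

View pics/topc.png

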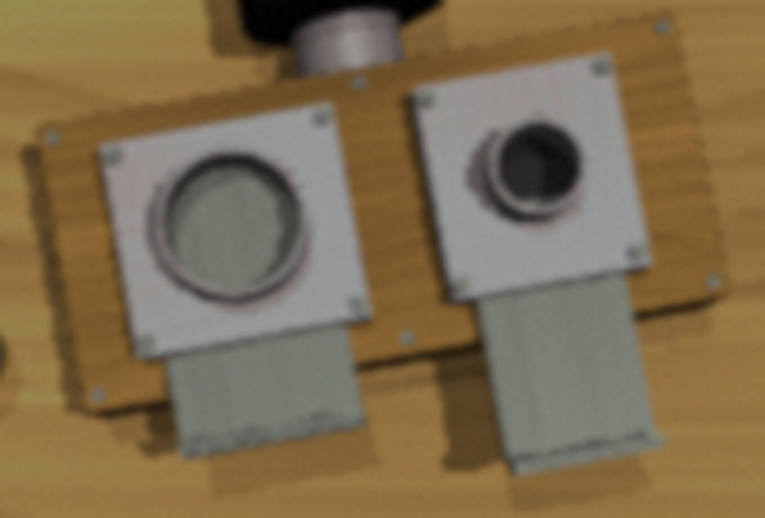

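View pics/scenec.png

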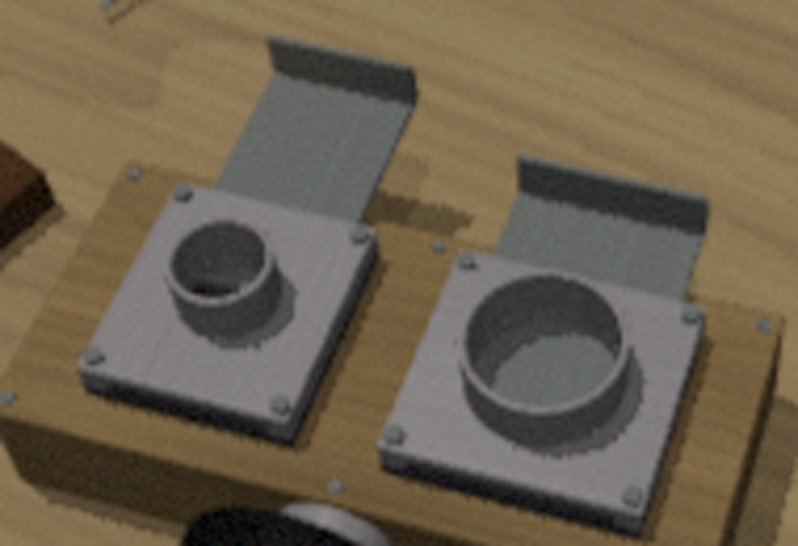

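Crops: wide lip's top edge runs (520,157)–(707,200) in the scene crop, its front about (185,457)–(365,427) in the top crop. The narrow lip is (270,38)–(415,70) and (515,474)–(663,443). Housing corners are clear. I'll cast these onto their known heights.

Run:
```python
from h import *
T=lambda p,z:ray("top",(200+p[0]/4.5-.4,125+p[1]/4.5-.4),z)[:2]
S=lambda p,z:ray("scene",(145+p[0]/4.2-.4,170+p[1]/4.2-.4),z)[:2]
W=np.array([T(p,.106) for p in[(100,147),(330,103),(370,318),(137,357)]])
N=np.array([T(p,.106) for p in[(410,92),(610,53),(650,262),(450,300)]])
Ws=np.array([S(p,.106) for p in[(635,520),(383,460),(465,255),(705,315)]])
Ns=np.array([S(p,.106) for p in[(293,432),(80,375),(180,185),(377,232)]])
for n,H in[("W",W),("N",N),("Ws",Ws),("Ns",Ns)]:
    c=H.mean(0);d=(H[0]+H[1]-H[2]-H[3]);print(n,c.round(4),"yaw",np.degrees(np.arctan2(d[1],d[0])).round(1),"dims",np.linalg.norm(d/2).round(3),np.linalg.norm(H[0]-H[1]).round(3),np.linalg.norm(H[2]-H[3]).round(3))
d=W.mean(0)-N.mean(0);print("sep",np.linalg.norm(d),"yaw",np.degrees(np.arctan2(-d[0],d[1])))
d=Ws.mean(0)-Ns.mean(0);print("sep",np.linalg.norm(d),"yaw",np.degrees(np.arctan2(-d[0],d[1])))
L={"Wt":[T(p,.125) for p in[(185,457),(365,427)]],"Nt":[T(p,.125) for p in[(515,474),(663,443)]],"Ws":[S(p,.125) for p in[(520,157),(707,200)]],"Ns":[S(p,.125) for p in[(270,38),(415,70)]]}
for k,v in L.items():
    v=np.array(v);print(k,v.round(4).tolist(),v.mean(0).round(4),np.linalg.norm(v[0]-v[1]).round(3))
    y=np.radians(9.7);x=np.array([np.cos(y),np.sin(y)]);o={"Wt":W,"Nt":N,"Ws":Ws,"Ns":Ns}[k].mean(0)
    print("  along",((v.mean(0)-o)@x).round(4),"lat",((v.mean(0)-o)@[-x[1],x[0]]).round(4))
```

```text
W [0.687  0.0486] yaw 9.6 dims 0.13 0.14 0.14
N [ 0.7176 -0.1282] yaw 9.6 dims 0.128 0.122 0.121
Ws [0.6913 0.0507] yaw 9.7 dims 0.131 0.132 0.137
Ns [ 0.7203 -0.1254] yaw 11.1 dims 0.132 0.121 0.119
sep 0.17942418714468808 yaw 9.827899321864308
sep 0.1785510087709656 yaw 9.37000008179785
Wt [[0.5523, 0.0775], [0.5683, -0.027]] [0.5603 0.0252] 0.106
  along -0.1288 lat -0.0017
Nt [[0.5399, -0.1137], [0.5567, -0.2001]] [ 0.5483 -0.1569] 0.088
  along -0.1718 lat 0.0002
Ws [[0.5765, -0.0249], [0.5583, 0.0815]] [0.5674 0.0283] 0.108
  along -0.1259 lat -0.0012
Ns [[0.5614, -0.1999], [0.5458, -0.1102]] [ 0.5536 -0.155 ] 0.091
  along -0.1693 lat -0.0011
```

>>> step_arm([
  {"dx": 0.08, "dy": -0.08, "dz": 0, "wx": 0, "wy": 0, "wz": 0.02, "jaw": 0},
  {"dx": 0.16, "dy": -0.155, "dz": 0, "wx": 0, "wy": 0, "wz": 0.04, "jaw": 0},
  {"dx": 0.24, "dy": -0.23, "dz": 0, "wx": 0, "wy": 0, "wz": 0.06, "jaw": 0},
  {"dx": 0.32, "dy": -0.31, "dz": 0, "wx": 0, "wy": 0, "wz": 0.08, "jaw": 0},
  {"dx": 0.4, "dy": -0.385, "dz": 0, "wx": 0, "wy": 0, "wz": 0.1, "jaw": 0},
  {"dx": 0.48, "dy": -0.46, "dz": 0, "wx": 0, "wy": 0, "wz": 0.12, "jaw": 0},
  {"dx": 0.56, "dy": -0.54, "dz": 0, "wx": 0, "wy": 0, "wz": 0.149, "jaw": 0},
  {"dx": 0.64, "dy": -0.615, "dz": 0, "wx": 0, "wy": 0, "wz": 0.149, "jaw": 0},
  {"dx": 0.72, "dy": -0.69, "dz": 0, "wx": 0, "wy": 0, "wz": 0.149, "jaw": 0},
  {"dx": 0.8, "dy": -0.77, "dz": 0, "wx": 0, "wy": 0, "wz": 0.149, "jaw": 0},
  {"dx": 0.88, "dy": -0.845, "dz": 0, "wx": 0, "wy": 0, "wz": 0.149, "jaw": 0},
  {"dx": 0.976, "dy": -0.936, "dz": 0, "wx": 0, "wy": 0, "wz": 0.149, "jaw": 0},
])

```text
clock: 1.6
eef_pos: [0.5634, -0.0171, 0.2392]
eef_rot: [3.141, 0.0, 0.169]
contact_force: [0.1, -0.8, 0.1]
opening: 0.0001
finger_force: 0.0
```

>>> step_arm([
  {"dx": 0, "dy": 0, "dz": 0, "wx": 0, "wy": 0, "wz": 0, "jaw": 0},
  {"dx": 0, "dy": 0, "dz": 0, "wx": 0, "wy": 0, "wz": 0, "jaw": 0},
  {"dx": 0, "dy": 0, "dz": 0, "wx": 0, "wy": 0, "wz": 0, "jaw": 0},
  {"dx": 0, "dy": 0, "dz": 0, "wx": 0, "wy": 0, "wz": 0, "jaw": 0},
])

```text
clock: 2.1
eef_pos: [0.5623, -0.0201, 0.2395]
eef_rot: [3.141, 0.0, 0.167]
contact_force: [-0.1, 0.8, 0.0]
opening: -0.0001
finger_force: 0.0
```

```bash
cat > st.py <<'E'
from cell import status,ctrl
import numpy as np
s=status.sense();y=np.radians(9.7);c,n=np.cos(y),np.sin(y)
print(s["clock"],s["eef_pos"].round(4),s["eef_rot"].round(4),s["contact_force"].round(1),s["opening"],ctrl.tips_ahead)
for k,o in(("W",(.689,.0495)),("N",(.719,-.127))):
    d=s["eef_pos"][:2]-o;print(k,"along",round(d@[c,n],4),"lat(left)",round(d@[-n,c],4))
E
python3 st.py
```

```text
2.1 [ 0.5623 -0.0201  0.2395] [3.1412 0.     0.1667] [-0.1  0.8  0. ] -0.00011020143670016842 0.008
W along -0.1366 lat(left) -0.0473
N along -0.1364 lat(left) 0.1317
```

>>> step_arm([
  {"dx": 0.069, "dy": -0.079, "dz": 0, "jaw": 0, "wx": 0, "wy": 0, "wz": 0},
  {"dx": 0.069, "dy": -0.079, "dz": 0.05, "jaw": 0, "wx": 0, "wy": 0, "wz": 0},
  {"dx": 0.069, "dy": -0.079, "dz": 0.1, "jaw": 0, "wx": 0, "wy": 0, "wz": 0},
  {"dx": 0.069, "dy": -0.079, "dz": 0.14, "jaw": 0, "wx": 0, "wy": 0, "wz": 0},
  {"dx": 0.069, "dy": -0.079, "dz": 0.14, "jaw": 0, "wx": 0, "wy": 0, "wz": 0},
  {"dx": 0.069, "dy": -0.079, "dz": 0.14, "jaw": 0, "wx": 0, "wy": 0, "wz": 0},
])

```text
clock: 2.85
eef_pos: [0.5961, 0.0345, 0.1563]
eef_rot: [3.141, -0.001, 0.168]
contact_force: [0.9, 0.6, -1.1]
opening: 0.0001
finger_force: 0.0
```

```bash
python3 st.py
python3 - <<'E'
from cell import capture
import cv2,numpy as np
r=lambda n,a,b,c,d:cv2.resize(cv2.cvtColor(capture(n),cv2.COLOR_RGB2BGR)[a:b,c:d],(400,400),interpolation=cv2.INTER_CUBIC)
cv2.imwrite("pics/p1.png",np.hstack([r("scene",130,310,170,350),r("top",110,260,190,340)]))
E
```

```text
2.85 [0.5961 0.0345 0.1563] [ 3.1415e+00 -1.2000e-03  1.6810e-01] [ 0.9  0.6 -1.1] 8.035888894413093e-05 0.008
W along -0.0941 lat(left) 0.0009
N along -0.0939 lat(left) 0.1799
```

View pics/p1.png

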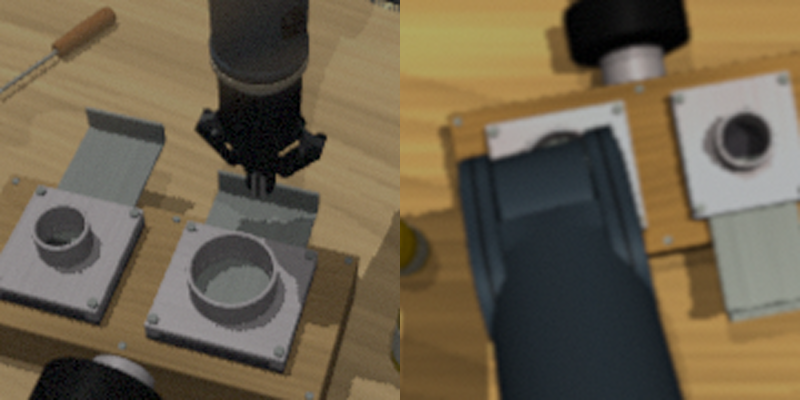

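The scene crop (left) shows the closed fingertips at about (258,188), above the plate between lip and housing. Descending.

>>> step_arm([
  {"dx": 0, "dy": 0, "dz": 0.03, "jaw": 0, "wx": 0, "wy": 0, "wz": 0},
  {"dx": 0, "dy": 0, "dz": 0.055, "jaw": 0, "wx": 0, "wy": 0, "wz": 0},
  {"dx": 0, "dy": 0, "dz": 0.075, "jaw": 0, "wx": 0, "wy": 0, "wz": 0},
  {"dx": 0, "dy": 0, "dz": 0.075, "jaw": 0, "wx": 0, "wy": 0, "wz": 0},
  {"dx": 0, "dy": 0, "dz": 0.075, "jaw": 0, "wx": 0, "wy": 0, "wz": 0},
])

```text
clock: 3.58
eef_pos: [0.5958, 0.0349, 0.1106]
eef_rot: [-3.142, -0.0, 0.169]
contact_force: [0.9, -0.6, -0.0]
opening: 0.0001
finger_force: 0.0
```

```bash
python3 st.py
```

```text
3.575 [0.5958 0.0349 0.1106] [-3.1416e+00 -4.0000e-04  1.6880e-01] [ 0.9 -0.6 -0. ] 0.00012243823130569606 0.008
W along -0.0943 lat(left) 0.0013
N along -0.0941 lat(left) 0.1804
```

>>> step_arm([
  {"dx": -0.014, "dy": 0, "dz": 0, "jaw": 0, "wx": 0, "wy": 0, "wz": 0},
  {"dx": -0.028, "dy": 0, "dz": 0, "jaw": 0, "wx": 0, "wy": 0, "wz": 0},
  {"dx": -0.042, "dy": 0, "dz": 0, "jaw": 0, "wx": 0, "wy": 0, "wz": 0},
  {"dx": -0.056, "dy": 0, "dz": 0, "jaw": 0, "wx": 0, "wy": 0, "wz": 0},
  {"dx": -0.07, "dy": 0, "dz": 0, "jaw": 0, "wx": 0, "wy": 0, "wz": 0},
  {"dx": -0.084, "dy": 0, "dz": 0, "jaw": 0, "wx": 0, "wy": 0, "wz": 0},
  {"dx": -0.098, "dy": 0, "dz": 0, "jaw": 0, "wx": 0, "wy": 0, "wz": 0},
  {"dx": -0.112, "dy": 0, "dz": 0, "jaw": 0, "wx": 0, "wy": 0, "wz": 0},
  {"dx": -0.126, "dy": 0, "dz": 0, "jaw": 0, "wx": 0, "wy": 0, "wz": 0},
  {"dx": -0.14, "dy": 0, "dz": 0, "jaw": 0, "wx": 0, "wy": 0, "wz": 0},
  {"dx": -0.154, "dy": 0, "dz": 0, "jaw": 0, "wx": 0, "wy": 0, "wz": 0},
  {"dx": -0.164, "dy": 0, "dz": 0, "jaw": 0, "wx": 0, "wy": 0, "wz": 0},
])

```text
clock: 5.08
eef_pos: [0.4979, 0.0182, 0.1103]
eef_rot: [3.142, 0.0, 0.169]
contact_force: [3.9, -0.0, 2.7]
opening: 0.0004
finger_force: 1.8
```

```bash
python3 st.py
```

```text
5.075 [0.4979 0.0182 0.1103] [3.1416e+00 4.0000e-04 1.6870e-01] [ 3.9 -0.   2.7] 0.0003533921240276521 0.008
W along -0.1937 lat(left) 0.0014
N along -0.1935 lat(left) 0.1804
```

>>> step_arm([
  {"dx": -0.003, "dy": 0, "dz": 0, "jaw": 0, "wx": 0, "wy": 0, "wz": 0},
  {"dx": -0.006, "dy": 0, "dz": 0, "jaw": 0, "wx": 0, "wy": 0, "wz": 0},
  {"dx": -0.006, "dy": 0, "dz": 0, "jaw": 0, "wx": 0, "wy": 0, "wz": 0},
])

```text
clock: 5.45
eef_pos: [0.4947, 0.0177, 0.1101]
eef_rot: [-3.141, 0.001, 0.169]
contact_force: [2.2, -0.4, 1.0]
opening: 0.0002
finger_force: 1.0
```

>>> step_arm([
  {"dx": -0.003, "dy": 0, "dz": 0, "jaw": 0, "wx": 0, "wy": 0, "wz": 0},
  {"dx": -0.004, "dy": 0, "dz": 0, "jaw": 0, "wx": 0, "wy": 0, "wz": 0},
  {"dx": -0.004, "dy": 0, "dz": 0, "jaw": 0, "wx": 0, "wy": 0, "wz": 0},
])

```text
clock: 5.82
eef_pos: [0.4924, 0.0174, 0.1101]
eef_rot: [-3.141, 0.001, 0.169]
contact_force: [2.6, -1.0, -0.5]
opening: 0.0002
finger_force: 1.3
```

```bash
python3 st.py
```

```text
5.825 [0.4924 0.0174 0.1101] [-3.1415e+00  5.0000e-04  1.6890e-01] [ 2.6 -1.  -0.5] 0.00023014778583265016 0.008
W along -0.1992 lat(left) 0.0015
N along -0.199 lat(left) 0.1805
```

>>> step_arm([
  {"dx": -0.003, "dy": 0, "dz": 0, "jaw": 0, "wx": 0, "wy": 0, "wz": 0},
  {"dx": -0.005, "dy": 0, "dz": 0, "jaw": 0, "wx": 0, "wy": 0, "wz": 0},
  {"dx": -0.005, "dy": 0, "dz": 0, "jaw": 0, "wx": 0, "wy": 0, "wz": 0},
])

```text
clock: 6.2
eef_pos: [0.491, 0.0172, 0.1104]
eef_rot: [-3.141, -0.003, 0.169]
contact_force: [8.6, 0.7, -4.5]
opening: -0.0001
finger_force: 3.6
```

>>> step_arm([
  {"dx": -0.003, "dy": 0, "dz": 0, "jaw": 0, "wx": 0, "wy": 0, "wz": 0},
  {"dx": -0.003, "dy": 0, "dz": 0, "jaw": 0, "wx": 0, "wy": 0, "wz": 0},
  {"dx": -0.003, "dy": 0, "dz": 0, "jaw": 0, "wx": 0, "wy": 0, "wz": 0},
])

```text
clock: 6.58
eef_pos: [0.4909, 0.0172, 0.1107]
eef_rot: [-3.141, -0.006, 0.169]
contact_force: [12.9, 0.4, -7.8]
opening: -0.0001
finger_force: 6.1
```

```bash
python3 st.py
```

```text
6.575 [0.4909 0.0172 0.1107] [-3.1413 -0.0058  0.1691] [12.9  0.4 -7.8] -9.879535750072373e-05 0.008
W along -0.2007 lat(left) 0.0016
N along -0.2005 lat(left) 0.1806
```

Stop reached (force rises, position static). Back off from the lip, lift, and go in front of the narrow lip.

>>> step_arm([
  {"dx": 0.02, "dy": 0, "dz": 0, "jaw": 0, "wx": 0, "wy": 0, "wz": 0},
  {"dx": 0.03, "dy": 0, "dz": 0, "jaw": 0, "wx": 0, "wy": 0, "wz": 0},
  {"dx": 0.03, "dy": 0, "dz": -0.05, "jaw": 0, "wx": 0, "wy": 0, "wz": 0},
  {"dx": 0.03, "dy": 0, "dz": -0.1, "jaw": 0, "wx": 0, "wy": 0, "wz": 0},
  {"dx": 0.03, "dy": 0, "dz": -0.1, "jaw": 0, "wx": 0, "wy": 0, "wz": 0},
  {"dx": 0.01, "dy": 0.1, "dz": -0.1, "jaw": 0, "wx": 0, "wy": 0, "wz": 0},
  {"dx": -0.008, "dy": 0.2, "dz": -0.1, "jaw": 0, "wx": 0, "wy": 0, "wz": 0},
  {"dx": -0.008, "dy": 0.3, "dz": -0.1, "jaw": 0, "wx": 0, "wy": 0, "wz": 0},
  {"dx": -0.008, "dy": 0.3, "dz": -0.1, "jaw": 0, "wx": 0, "wy": 0, "wz": 0},
  {"dx": -0.008, "dy": 0.3, "dz": -0.1, "jaw": 0, "wx": 0, "wy": 0, "wz": 0},
])

```text
clock: 7.82
eef_pos: [0.5127, -0.1613, 0.1694]
eef_rot: [-3.14, 0.002, 0.168]
contact_force: [-0.7, 0.9, 0.6]
opening: 0.0002
finger_force: 0.0
```

```bash
python3 st.py
python3 - <<'E'
from cell import capture
import cv2,numpy as np
r=lambda n,a,b,c,d:cv2.resize(cv2.cvtColor(capture(n),cv2.COLOR_RGB2BGR)[a:b,c:d],(400,400),interpolation=cv2.INTER_CUBIC)
cv2.imwrite("pics/p2.png",np.hstack([r("scene",130,310,150,330),r("top",110,260,190,340)]))
E
```

```text
7.825 [ 0.5127 -0.1613  0.1694] [-3.1403e+00  1.8000e-03  1.6830e-01] [-0.7  0.9  0.6] 0.00015543982216097304 0.008
W along -0.2093 lat(left) -0.1781
N along -0.2091 lat(left) 0.001
```

View pics/p2.png

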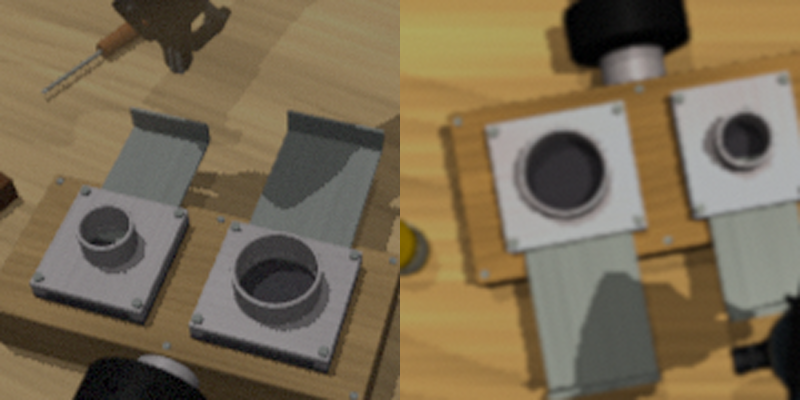

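The picture shows the wide gate fully out (bore dark at (560,172) in the right half) and the fingertips (178,68 left half) in front of the narrow lip. Descend and push.

>>> step_arm([
  {"dx": 0, "dy": 0, "dz": 0.05, "jaw": 0, "wx": 0, "wy": 0, "wz": 0},
  {"dx": 0, "dy": 0, "dz": 0.097, "jaw": 0, "wx": 0, "wy": 0, "wz": 0},
  {"dx": 0, "dy": 0, "dz": 0.097, "jaw": 0, "wx": 0, "wy": 0, "wz": 0},
  {"dx": 0.014, "dy": 0, "dz": 0.097, "jaw": 0, "wx": 0, "wy": 0, "wz": 0},
  {"dx": 0.028, "dy": 0, "dz": 0.097, "jaw": 0, "wx": 0, "wy": 0, "wz": 0},
  {"dx": 0.042, "dy": 0, "dz": 0.097, "jaw": 0, "wx": 0, "wy": 0, "wz": 0},
  {"dx": 0.056, "dy": 0, "dz": 0.097, "jaw": 0, "wx": 0, "wy": 0, "wz": 0},
  {"dx": 0.07, "dy": 0, "dz": 0.097, "jaw": 0, "wx": 0, "wy": 0, "wz": 0},
  {"dx": 0.084, "dy": 0, "dz": 0.097, "jaw": 0, "wx": 0, "wy": 0, "wz": 0},
  {"dx": 0.098, "dy": 0, "dz": 0.097, "jaw": 0, "wx": 0, "wy": 0, "wz": 0},
  {"dx": 0.11, "dy": 0, "dz": 0.097, "jaw": 0, "wx": 0, "wy": 0, "wz": 0},
  {"dx": 0.11, "dy": 0, "dz": 0.097, "jaw": 0, "wx": 0, "wy": 0, "wz": 0},
])

```text
clock: 9.43
eef_pos: [0.5797, -0.1503, 0.112]
eef_rot: [3.141, -0.002, 0.169]
contact_force: [0.6, -0.4, 0.5]
opening: -0.0001
finger_force: 0.0
```

>>> step_arm([
  {"dx": 0.004, "dy": 0, "dz": 0, "jaw": 0, "wx": 0, "wy": 0, "wz": 0},
  {"dx": 0.006, "dy": 0, "dz": 0, "jaw": 0, "wx": 0, "wy": 0, "wz": 0},
  {"dx": 0.006, "dy": 0, "dz": 0, "jaw": 0, "wx": 0, "wy": 0, "wz": 0},
])

```text
clock: 9.8
eef_pos: [0.5809, -0.1502, 0.112]
eef_rot: [-3.141, 0.002, 0.168]
contact_force: [-5.8, -0.3, 2.9]
opening: -0.0002
finger_force: 2.8
```

```bash
python3 st.py
```

```text
9.8 [ 0.5809 -0.1502  0.112 ] [-3.1412e+00  2.1000e-03  1.6840e-01] [-5.8 -0.3  2.9] -0.0002378027075901747 0.008
W along -0.1402 lat(left) -0.1786
N along -0.1401 lat(left) 0.0004
```

>>> step_arm([
  {"dx": 0.004, "dy": 0, "dz": 0, "jaw": 0, "wx": 0, "wy": 0, "wz": 0},
  {"dx": 0.006, "dy": 0, "dz": 0, "jaw": 0, "wx": 0, "wy": 0, "wz": 0},
  {"dx": 0.006, "dy": 0, "dz": 0, "jaw": 0, "wx": 0, "wy": 0, "wz": 0},
])

```text
clock: 10.18
eef_pos: [0.581, -0.1502, 0.1118]
eef_rot: [-3.141, 0.008, 0.167]
contact_force: [-16.9, -0.7, 12.1]
opening: -0.0001
finger_force: 8.6
```

```bash
python3 st.py
```

```text
10.175 [ 0.581  -0.1502  0.1118] [-3.1405  0.0083  0.1675] [-16.9  -0.7  12.1] -8.586411554635706e-05 0.008
W along -0.1401 lat(left) -0.1786
N along -0.1399 lat(left) 0.0004
```

Home against its stop. Back off, lift and check.

>>> step_arm([
  {"dx": -0.03, "dy": 0, "dz": 0, "jaw": 0, "wx": 0, "wy": 0, "wz": 0},
  {"dx": -0.06, "dy": 0, "dz": 0, "jaw": 0, "wx": 0, "wy": 0, "wz": 0},
  {"dx": -0.08, "dy": 0, "dz": -0.05, "jaw": 0, "wx": 0, "wy": 0, "wz": 0},
  {"dx": -0.08, "dy": 0.08, "dz": -0.15, "jaw": 0, "wx": 0, "wy": 0, "wz": 0},
  {"dx": -0.08, "dy": 0.16, "dz": -0.2, "jaw": 0, "wx": 0, "wy": 0, "wz": 0},
  {"dx": -0.08, "dy": 0.25, "dz": -0.2, "jaw": 0, "wx": 0, "wy": 0, "wz": 0},
  {"dx": -0.08, "dy": 0.3, "dz": -0.2, "jaw": 0, "wx": 0, "wy": 0, "wz": 0},
  {"dx": -0.08, "dy": 0.3, "dz": -0.2, "jaw": 0, "wx": 0, "wy": 0, "wz": 0},
  {"dx": -0.08, "dy": 0.3, "dz": -0.2, "jaw": 0, "wx": 0, "wy": 0, "wz": 0},
])

```text
clock: 11.3
eef_pos: [0.5689, -0.3337, 0.2319]
eef_rot: [-3.141, -0.001, 0.17]
contact_force: [0.2, 1.2, 0.2]
opening: -0.0001
finger_force: 0.0
```

```bash
python3 st.py
python3 - <<'E'
from cell import capture
import cv2,numpy as np
r=lambda n,a,b,c,d:cv2.resize(cv2.cvtColor(capture(n),cv2.COLOR_RGB2BGR)[a:b,c:d],(400,400),interpolation=cv2.INTER_CUBIC)
cv2.imwrite("pics/p3.png",np.hstack([r("scene",130,310,150,330),r("top",110,310,170,370)]))
E
```

```text
11.3 [ 0.5689 -0.3337  0.2319] [-3.1406e+00 -6.0000e-04  1.6970e-01] [0.2 1.2 0.2] -0.00013499214199806227 0.008
W along -0.183 lat(left) -0.3575
N along -0.1828 lat(left) -0.1785
```

View pics/p3.png

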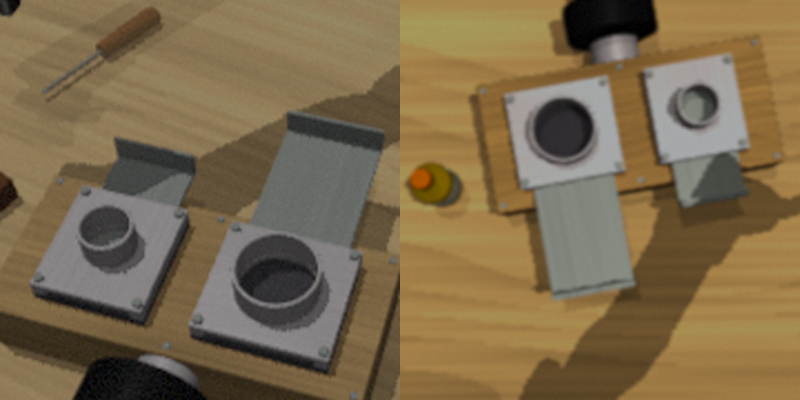

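The picture shows the wide gate fully out (lip at (590,292) in the right half) and the narrow gate home (lip (712,200), bore closed). Bystanders in view are undisturbed and the robot is clear.

```bash
python3 -c "
from cell import ticket
print(ticket.sign_off())"
```

```text
the job is handed in; nothing more can be done
None
```

I drew the wide gate out to its stop, then pushed the narrow gate home; the robot finished clear of everything, and the job was handed in at about 11.5 s without the result being shown.

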